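# Let the indexing turntable back by one notch

### The arm

A 7-joint arm with a two-finger parallel gripper is mounted at the origin on the work surface. World frame = base frame: x ahead of the robot, y to its left, z up, the work surface at z = 0. Lengths are in m, angles in rad, forces in N, time in s.
With the tool pointing down it reaches from about 0.4 to 0.875 m from the base axis. Payload 4.4 kg.
Tool frame: the origin (TCP) lies at the very end of the fingers, on their centre line; the grasp point (between the pads) lies 19 mm behind it (env.tcp_to_grasp is the distance from the TCP to the grasp point, in m); y points along the fingers, z is the direction in which the jaws open and shut, and the axes are right-handed (so a half turn about y gives the same grasp; the last joint's range is limited). The gripper opens to 85 mm and grips with 20 to 120 N. Pads are 22 mm wide; open, the fingers measure 114 mm over their backs; the gripper's body (76 mm by 85 mm) begins 54 mm behind the grasp point. The pads swing forward as they close: fully open they stand 13 mm farther back than shut.
Start: joints at [-1.344, 0.628, 0.038, 1.517, -0.027, 0.996, -0.02], TCP at [0.188, 0.622, 0.231] pointing down, gripper open.
Joint ranges: [-3.06, 3.06], [-0.37, 2.12], [-1.25, 1.32], [0.18, 2.47], [-1.1, 4.24], [0.23, 1.98], [-2.94, 2.94]. Speed limits (rad/s): [2.57, 2.57, 3.14, 3.14, 3.14, 3.14, 3.14].

### API

Orientations are given as [roll, pitch, yaw] about the fixed x, y, z axes, in that order (R = Rz(yaw) Ry(pitch) Rx(roll)).
In Python, from rig import env, viewer, close_job gives the robot as it stands.
- The arm moves only by the tool drive_tool, never from a script. Its argument "rows" is a list of rows, each a list of 5 numbers: the shift along the tool's x, y, z in mm, then the turn about the tool's y in rad, then the finger opening in mm, from 0 to 85.4. A call has 1 to 20 rows; each row shifts and turns the commanded pose from where the row before left it, along the tool's axes as they then stand; what a row does not reach is not made up. A row lasts 1/8 s, in which the tool goes at most 62.5 mm and 10.7 degrees, less where a joint would pass 70% of its speed; a pose out of reach is approached as far as the arm can. A call is refused whole if a number of a shift passes 62.5 or a number of a turn 0.188, either way. A call with a gripper value outside its range is refused whole. The fingers move at their own pace and stop on an object; the grip force is fixed at half the most. Time passes only in rows, so rows that do not move let the fingers close. It gives the time, the measured TCP pose, the force and the opening at its end, in the units of the state.
- env.get_obs(): the state, without advancing time (a new reading comes with each control period).
- viewer.camera(name): name is "scene" or "top" or "wrist"; returns a dict with "color" (400x640x3 uint8, blue, green, red), "K" (3x3 intrinsics, pixels), "rvec" (rotation vector, rad) and "tvec" (3), from world to camera coordinates, as OpenCV has them. Camera axes: x right, y down, z forward; pixel columns grow to the right and rows downward; lengths in m; the calibration is good to about 2 mm. A picture is of the moment at which its call begins. There is no depth.
- close_job(): hands the job in, once; it reports no verdict.
The state is a dict: "t": time; "q": joint angles; "qd": joint speeds; "tau": joint torques, N m; "position": TCP position; "ee_rot": TCP orientation; "ft_force": force on the tool from outside, world axes, zero at the start; "ft_torque": the same for the moment, N m; "finger_gap": finger opening in m.
Only numpy, scipy, OpenCV 4.12 (cv2) and the standard library are available. Lean on these libraries where they do the work, as an engineer would, in place of code of your own. Each camera call takes 0.05 s, during which the arm holds its last target. There are 200 camera calls.

### The job

The ratchet turntable for marking sprockets has been clicked one notch too far. Using only your fingertips, tip its pawl up out of the teeth until it rests back by itself, push the turntable backward (clockwise seen from above) by exactly one notch, then tip the pawl over again so that it drops fully into the next gap, and leave it like that. Grasp and pick up nothing: the sprocket stays lying on the turntable and the other things on the bench stay where they are.

Things in the scene. Friction and masses are not known exactly. Their poses are not given: they have to be found in the camera images.
- base: Grey base plate of the turntable, fixed to the bench. Origin on the turntable's axis at bench height; the plate is 10 mm thick and spans x -120..120, y -210..130 mm in its own axes, z up. The pawl stands on its -y side: hinge pin at x 0, y -150, 78 mm up, between two upright cheeks that reach 86 mm up and measure 42 mm over their outsides.
- wheel_centre (a point): Centre of the turntable's upper face, 44 mm above the bench. An aluminium disc 196 mm across, axis vertical; on its rim, radius 74 to 98 mm, stand 12 saw teeth 12 mm high, 30 degrees apart. Each has a steep face looking clockwise and a ramp falling counter-clockwise to a flat gap about 14 degrees wide that holds the pawl's nose. A 20 mm spigot in the middle holds the sprocket.
- peg0 (a point): Top centre of one of four upright steel pegs on the turntable, 12 mm thick, 45 mm tall (top 89 mm above the bench), 58 mm from the axis, 90 degrees apart: push the turntable by these. They turn with it. peg0 stands at -45 degrees (azimuth in the base's frame) when joint wheel reads 0, each next peg 90 degrees farther counter-clockwise.
- peg1 (a point): The top of the peg at 45 degrees, as peg0; on the half away from the pawl.
- peg2 (a point): The top of the peg at 135 degrees, as peg0; on the half away from the pawl.
- peg3 (a point): The top of the peg at -135 degrees, as peg0.
- wheel (a joint): Turntable angle, rad, growing counter-clockwise from above; backward (clockwise) makes it fall. Starts in the notch at 0 (play -0.02 to 0.11); one notch is 0.524. Stiff drag, about 4 N at a peg; stays where left. The lowered pawl stops it clockwise at a steep face; let down on a ramp, the pawl slides into the gap as the table is pushed on clockwise, then stops it.
- pawl (a joint): Angle of the pawl, rad: 0 = nose fully down in a gap, growing as the nose is lifted, 1.75 = tipped right back on its stop. Light (180 g), swings freely: below about 0.88 it falls back onto the teeth, above that it falls over to its stop and stays there. Above about 0.25 the nose is clear of the teeth.
- pawl_hinge (a point): Centre of the pawl's hinge pin (fixed to the base, level, along the base's x), 78 mm above the bench, 150 mm from the turntable's axis.
- pawl_tab (a point): Upper end of the pawl's thumb tab, 60 mm from the hinge. The pawl is a steel bell crank: an arm 71 x 14 x 10 mm, level from the hinge to the teeth (top 1 mm below hinge height), and a tab 24 mm wide, 8 thick, upright on the hinge. Push the tab away from the turntable to lift the nose; tipped back, the arm stands up and the tab points outward: push the arm towards the turntable to lower it.
- pawl_nose (a point): Middle of the lower end of the pawl's nose (10 mm wide along the rim, 14 mm radially), 64 mm along the arm from the hinge and 32 mm below the hinge when down.
- sprocket: Loose steel sprocket, 90 mm across its teeth, 6 mm thick, lying over the spigot in the middle of the turntable (radius 45 mm, inside the pegs); origin: centre of its underside, 44 mm above the bench. It turns with the table and must stay lying there.
- hub: Bystander: loose aluminium bicycle hub, 48 mm across, 60 mm tall, standing on the corner of the base plate beside the pawl; origin at its foot.
- grease: Bystander: white jar, 64 mm across, 60 mm tall, beyond the base plate; origin at its foot.
- screwdriver: Bystander: screwdriver lying on the bench on the side of the base plate away from the pawl; origin at its underside.
- spanner: Bystander: steel spanner lying on the bench outside the pawl's end of the base plate; origin at its underside.
- bottle: Bystander: grey bottle 72 mm across, 150 mm tall, to the robot's right; origin at its foot.
- mug: Bystander: white mug 80 mm across, 90 mm tall, to the robot's left; origin at its foot.

How it is judged:
By the outcome, as a careful person would: the job done as asked, in the order asked, and still so for the second after the job is handed in, with the robot touching nothing.
It also fails if it takes over 58 s, if anything falls off the work surface, if the arm or the gripper's body presses on something with over 40 N, if the wrist force passes 120 N, or if a joint passes its speed limit or range.

## Working session

There is one attempt and no reset: what is moved stays moved. The work goes in short steps, Python scripts to look and compute and a tool call to move; the robot and the scene stay as the last step left them, time stands still between calls to the robot, and variables do not carry over. Pictures are saved under pics/ and viewed, about 8 in all and at most 12, crops included, and the job is handed in when it is done.

Besides the shell and the picture viewer there is one more tool, called as name(argument=value, ...), one argument or row to a line, values as JSON. drive_tool: Moves the arm, as the interface text tells. Its arguments: {"type":"object","properties":{"rows":{"type":"array"}},"required":["rows"]}

```bash
mkdir -p pics; ls; cat > h.py <<'E'
import numpy as np, cv2
from rig import env, viewer, close_job
def shot(name,fn,crop=None,s=1):
    c=viewer.camera(name); im=c["color"]
    np.savez(f"pics/{fn}.npz",K=c["K"],r=c["rvec"],t=c["tvec"]); cv2.imwrite(f"pics/{fn}_full.png",im)
    if crop: x0,y0,x1,y1=crop; im=im[y0:y1,x0:x1]
    im=cv2.resize(im,None,fx=s,fy=s,interpolation=cv2.INTER_CUBIC)
    cv2.imwrite(f"pics/{fn}.png",im); return c
def cal(fn):
    d=np.load(f"pics/{fn}.npz"); return d["K"],d["r"],d["t"]
def proj(fn,P):
    K,r,t=cal(fn); return cv2.projectPoints(np.asarray(P,float).reshape(-1,3),r,t,K,None)[0].reshape(-1,2)
def atz(fn,uv,z):
    K,r,t=cal(fn); R=cv2.Rodrigues(r)[0]; t=t.reshape(3)
    C=-R.T@t; d=R.T@np.linalg.inv(K)@np.array([uv[0],uv[1],1.]); return C+d*(z-C[2])/d[2]
def st():
    o=env.get_obs(); print({k:np.round(o[k],3).tolist() for k in("t","q","position","ee_rot","ft_force","finger_gap")})
E
python3 - <<'E'
from h import *
shot("top","top0"); shot("scene","sc0"); st()
for n in("top0","sc0"):
    K,r,t=cal(n); R=cv2.Rodrigues(r)[0]; print(K.round(1).tolist(),(-R.T@t.reshape(3)).round(3),R.round(2).tolist())
E
```

```text
pics
{'t': 0.1, 'q': [-1.344, 0.629, 0.038, 1.518, -0.027, 0.996, -0.02], 'position': [0.187, 0.622, 0.231], 'ee_rot': [-1.572, -0.0, -0.293], 'ft_force': [-0.321, 0.487, 0.212], 'finger_gap': 0.086}
[[518.4, 0.0, 319.4], [0.0, 518.4, 194.9], [0.0, 0.0, 1.0]] [0.344 0.011 1.673] [[0.01, -1.0, -0.0], [-0.98, -0.01, -0.18], [0.18, 0.0, -0.98]]
[[367.7, 0.0, 325.0], [0.0, 367.7, 200.4], [0.0, 0.0, 1.0]] [ 1.017 -0.587  0.994] [[0.81, 0.58, 0.01], [0.45, -0.63, -0.64], [-0.36, 0.52, -0.77]]
```

View pics/top0.png

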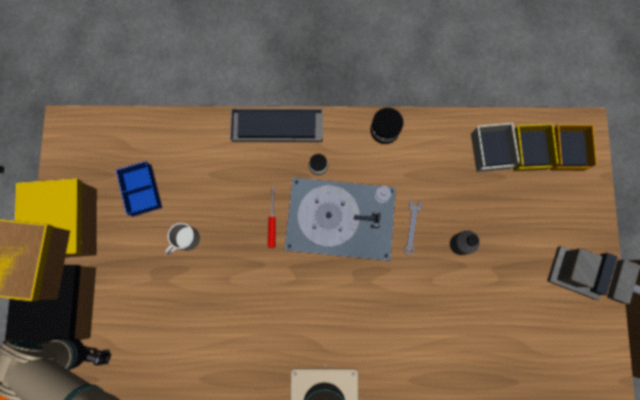

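View pics/sc0.png

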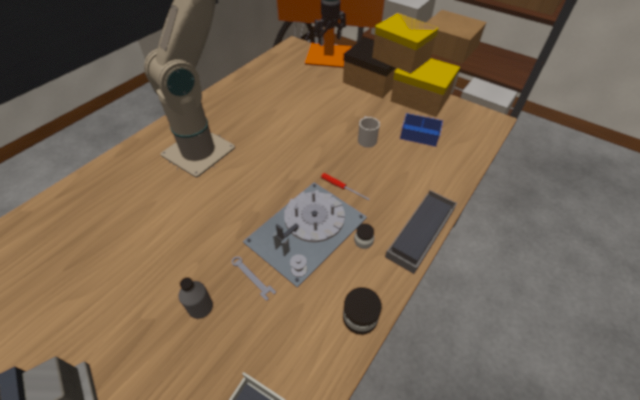

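The top view shows the wheel centre near (328,215), the pawl at about (375,217) and the hub at (384,195). In the scene view the turntable is near (315,214) and the pawl near (283,238). I'll enlarge the top view next.

```bash
python3 - <<'E'
from h import *
im=cv2.imread("pics/top0_full.png")[170:270,275:425]
cv2.imwrite("pics/top0c.png",cv2.resize(im,None,fx=5.3,fy=5.3,interpolation=cv2.INTER_CUBIC))
print(atz("top0",(328,215),.044),atz("top0",(376,218),.086))
E
```

```text
[ 0.57634521 -0.01207147  0.044     ] [ 0.56179656 -0.15966255  0.086     ]
```

View pics/top0c.png

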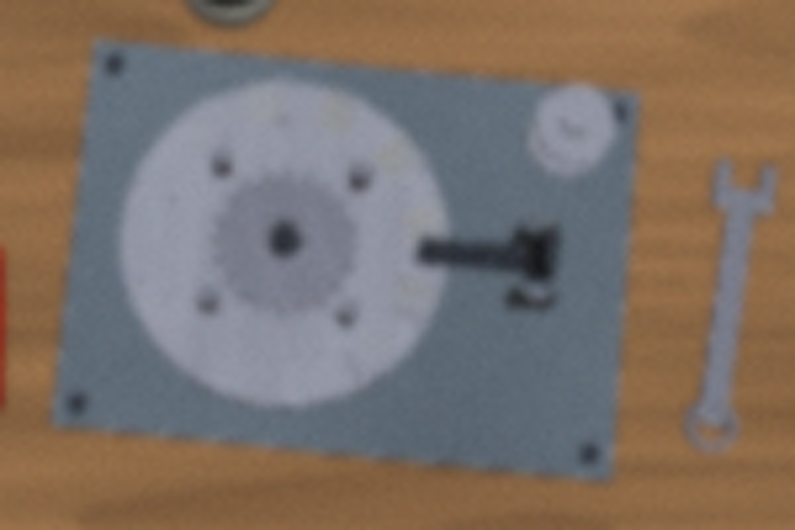

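```bash
cat > fit.py <<'E'
from h import *
from scipy.optimize import least_squares
px=np.array([(96,42),(637,95),(610,478),(55,425),(222,163),(361,177),(208,301),(346,314)])/5.3+[275-.4,170-.4]
a=np.radians([135-90,-45,0,0]); 
B=[(.12,.13,.01),(.12,-.21,.01),(-.12,-.21,.01),(-.12,.13,.01)]
def pts(p):
    pg=[(.058*np.cos(k+p[3]),.058*np.sin(k+p[3]),.087) for k in np.radians([45,-45,135,-135])]
    L=np.array(B+pg); c,s=np.cos(p[2]),np.sin(p[2]); return L@np.array([[c,s,0],[-s,c,0],[0,0,1]])+[p[0],p[1],0]
f=lambda p:(proj("top0",pts(p))-px).ravel()
s=least_squares(f,[.576,-.012,0,0]); print(s.x.round(4)); print(s.fun.reshape(-1,2).round(2).tolist())
p=s.x;c,sn=np.cos(p[2]),np.sin(p[2])
W=lambda x,y,z:(np.array([p[0]+c*x-sn*y,p[1]+sn*x+c*y,z])).round(4)
print("hinge",W(0,-.15,.078),"tab",W(0,-.15,.138),"pegs",pts(p)[4:].round(3).tolist())
E
python3 fit.py
```

```text
[ 0.573  -0.0126 -0.0894 -0.0078]
[[-0.78, 0.17], [0.57, -0.23], [0.48, 1.07], [-0.88, 0.93], [0.06, -0.61], [0.13, -0.58], [-0.06, -0.52], [0.44, -0.25]]
hinge [ 0.5596 -0.162   0.078 ] tab [ 0.5596 -0.162   0.138 ] pegs [[0.618, 0.024, 0.087], [0.61, -0.057, 0.087], [0.536, 0.032, 0.087], [0.528, -0.049, 0.087]]
```

The fit residuals are under 1 px, which puts the base origin at (0.573, -0.013) with yaw -0.089. I'll align the tool with the base axes and go above the pawl with the fingers shut.

drive_tool(
  rows=[
    [40, 0, -20, -0.102, 0],
    [40, 0, -20, -0.102, 0],
    [35, 0, -45, 0, 0],
    [35, 0, -45, 0, 0],
    [35, 0, -45, 0, 0],
    [35, 0, -45, 0, 0],
    [35, 0, -45, 0, 0],
    [35, 0, -45, 0, 0],
    [35, 0, -45, 0, 0],
    [35, 0, -45, 0, 0],
    [9, 0, -35, 0, 0],
    [9, 0, -35, 0, 0],
    [9, 0, -35, 0, 0],
    [9, 0, -35, 0, 0],
    [9, 0, -35, 0, 0],
    [9, 0, -35, 0, 0],
    [9, 0, -35, 0, 0],
    [9, 0, -35, 0, 0],
    [9, 0, -35, 0, 0],
    [0, 0, 0, 0, 0],
  ],
)

```text
t: 2.6
position: [0.5548, -0.1439, 0.2308]
ee_rot: [-1.573, 0.0, -0.095]
ft_force: [-0.4, 0.8, -0.3]
finger_gap: 0.0003
```

```bash
cat >> h.py <<'E'
BP=np.array([.573,-.0126,-.0894])
def W(x,y,z):
    c,s=np.cos(BP[2]),np.sin(BP[2]); return np.array([BP[0]+c*x-s*y,BP[1]+s*x+c*y,z])
def tob(P):
    c,s=np.cos(BP[2]),np.sin(BP[2]); d=np.asarray(P)[:2]-BP[:2]; return np.array([c*d[0]+s*d[1],-s*d[0]+c*d[1]]).round(4)
def overlay(fn,L,s=1,out=None):
    im=cv2.imread(f"pics/{fn}_full.png"); 
    for uv in proj(fn,[W(*q) for q in L]):
        if np.all(np.abs(uv)<2000): cv2.drawMarker(im,tuple(int(v) for v in uv.round()),(0,0,255),cv2.MARKER_CROSS,8,1)
    cv2.imwrite(f"pics/{out or fn}.png",cv2.resize(im,None,fx=s,fy=s))
E
python3 - <<'E'
from h import *
st(); print(tob(env.get_obs()["position"]))
shot("wrist","wr1"); 
L=[(x,y,.138) for x in(-.012,.012) for y in(-.154,-.146)]+[(x,-.15,.086) for x in(-.021,.021)]+[(x,-.079,.077) for x in(-.005,.005)]+[(.041,.041,.089),(.041,-.041,.089),(-.041,-.041,.089)]
overlay("wr1",L,1.2,"wr1o"); print(proj("wr1",[W(*q) for q in L]).round(0).tolist())
E
```

```text
{'t': 2.6, 'q': [0.184, 0.517, 0.03, 1.738, -0.016, 0.886, 1.697], 'position': [0.555, -0.144, 0.231], 'ee_rot': [-1.573, 0.0, -0.095], 'ft_force': [-0.386, 0.756, -0.349], 'finger_gap': 0.0}
[-0.0064 -0.1324]
[[295.0, 195.0], [305.0, 195.0], [296.0, 222.0], [305.0, 222.0], [303.0, 171.0], [304.0, 212.0], [374.0, 185.0], [374.0, 194.0], [492.0, 231.0], [411.0, 231.0], [418.0, 150.0]]
```

View pics/wr1o.png

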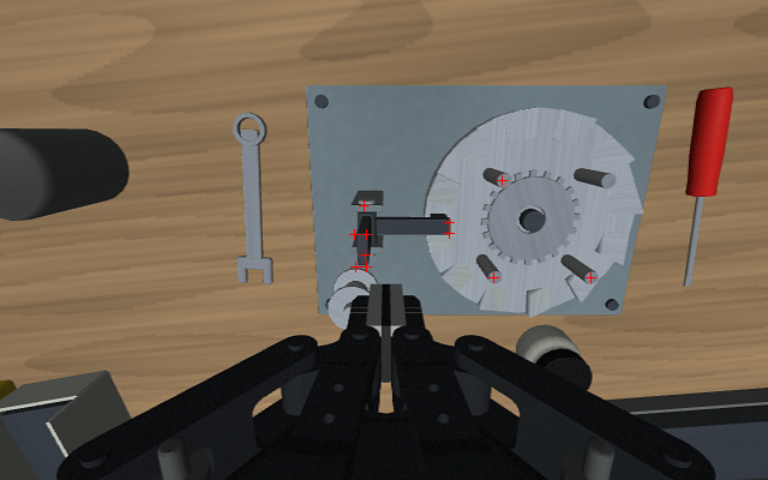

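The wrist view shows the arm's tip at (450,225), the tab at (366,240) and peg0's top near (495,275), all close to my overlay. I'll zoom in once to refine the fit.

```bash
python3 - <<'E'
from h import *
im=cv2.imread("pics/wr1_full.png")[115:260,270:540]
cv2.imwrite("pics/wr1z.png",cv2.resize(im,None,fx=2.9,fy=2.9,interpolation=cv2.INTER_CUBIC))
E
```

```text
(no output)
```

View pics/wr1z.png

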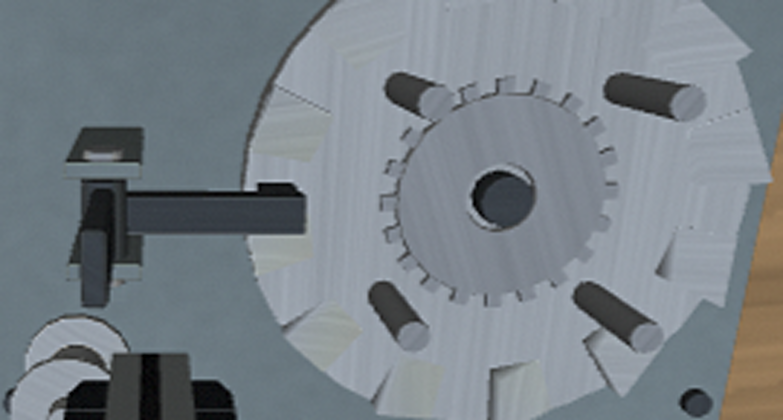

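```bash
python3 - <<'E'
from h import *
from scipy.optimize import least_squares
px=np.array([(436,101),(687,102),(413,335),(646,336),(305,196),(305,234)])/2.9+[270-.3,115-.3]
def pts(p):
    g=[(.058*np.cos(k+p[3]),.058*np.sin(k+p[3]),.089) for k in np.radians([-135,135,-45,45])]
    L=np.array(g+[(-.007,-.079,.077),(.007,-.079,.077)]); c,s=np.cos(p[2]),np.sin(p[2])
    return L@np.array([[c,s,0],[-s,c,0],[0,0,1]])+[p[0],p[1],0]
s=least_squares(lambda p:(proj("wr1",pts(p))-px).ravel(),[.573,-.0126,-.0894,0]); print(s.x.round(4)); print(s.fun.reshape(-1,2).round(2).tolist())
E
```

```text
[ 0.5725 -0.0116 -0.0893 -0.0095]
[[-0.3, -0.13], [0.41, -0.1], [-0.14, 0.13], [0.16, 0.15], [0.24, -0.07], [-0.37, 0.12]]
```

drive_tool(
  rows=[
    [6, 0, 11, 0, 0],
    [0, 32, 0, 0, 0],
    [0, 32, 0, 0, 0],
    [0, 32, 0, 0, 0],
    [0, 32, 0, 0, 0],
    [0, 0, 0, 0, 0],
    [0, 0, -6, 0, 0],
    [0, 0, -6, 0, 0],
    [0, 0, -6, 0, 0],
    [0, 0, -6, 0, 0],
  ],
)

```text
t: 3.9
position: [0.5607, -0.1539, 0.104]
ee_rot: [-1.571, -0.002, -0.089]
ft_force: [0.2, 1.1, -0.5]
finger_gap: 0.0001
```

drive_tool(
  rows=[
    [0, 0, -6, 0, 0],
    [0, 0, -6, 0, 0],
    [0, 0, -6, 0, 0],
    [0, 0, -6, 0, 0],
    [0, 0, -4, 0, 0],
    [0, 0, 0, 0, 0],
    [0, 0, 0, 0, 0],
  ],
)

```text
t: 4.78
position: [0.5577, -0.1811, 0.1033]
ee_rot: [-1.571, 0.0, -0.089]
ft_force: [0.9, -0.4, -0.2]
finger_gap: 0.0001
```

drive_tool(
  rows=[
    [0, 0, -7, 0, 0],
    [0, 0, 0, 0, 0],
    [0, 0, 0, 0, 0],
    [0, -20, 0, 0, 0],
    [0, -30, 0, 0, 0],
    [0, -40, 0, 0, 0],
    [0, -40, 0, 0, 0],
    [0, 0, 0, 0, 0],
  ],
)

```text
t: 5.78
position: [0.5592, -0.1888, 0.2367]
ee_rot: [-1.572, -0.007, -0.089]
ft_force: [-0.2, 0.0, 0.3]
finger_gap: 0.0
```

```bash
python3 - <<'E'
from h import *
st(); shot("wrist","wr2",(200,80,560,320),2.2); shot("scene","sc2",(220,160,380,290),5)
E
```

```text
{'t': 5.775, 'q': [0.269, 0.531, 0.014, 1.691, -0.009, 0.912, 1.768], 'position': [0.559, -0.189, 0.237], 'ee_rot': [-1.572, -0.007, -0.089], 'ft_force': [-0.2, 0.032, 0.287], 'finger_gap': 0.0}
```

View pics/wr2.png

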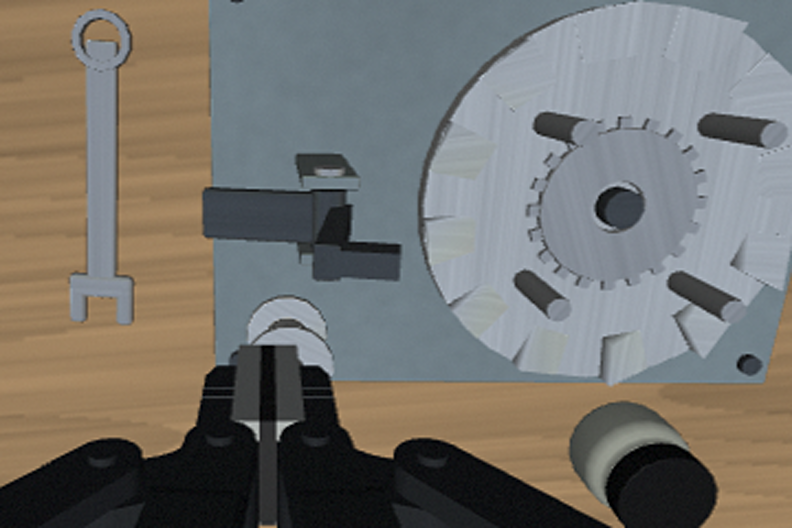

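The pawl now rests back: the tab points outward at (205-315, 215) and the nose sits at (400,260). Next I'll go to the far side of peg1.

drive_tool(
  rows=[
    [9, 0, 50, 0, 0],
    [9, 0, 50, 0, 0],
    [9, 0, 50, 0, 0],
    [9, 0, 50, 0, 0],
    [9, 0, 49, 0, 0],
    [0, 0, 0, 0, 0],
    [0, 40, 0, 0, 0],
    [0, 40, 0, 0, 0],
    [0, 40, 0, 0, 0],
    [0, 30, 0, 0, 0],
    [0, 19, 0, 0, 0],
    [0, 0, 0, 0, 0],
  ],
)

```text
t: 7.38
position: [0.6225, 0.055, 0.0625]
ee_rot: [-1.572, 0.004, -0.089]
ft_force: [0.3, -0.3, 1.1]
finger_gap: -0.0
```

```bash
sed -i 's/^BP=.*/BP=np.array([.5725,-.0118,-.0893])/' h.py; python3 -c "
from h import *
st(); print(tob(env.get_obs()['position']))"
```

```text
{'t': 7.375, 'q': [-0.135, 0.806, 0.003, 1.715, -0.004, 0.624, 1.351], 'position': [0.622, 0.055, 0.063], 'ee_rot': [-1.572, 0.004, -0.089], 'ft_force': [0.335, -0.252, 1.091], 'finger_gap': -0.0}
[0.0438 0.071 ]
```

drive_tool(
  rows=[
    [4, -4, -4, 0, 0],
    [0, 0, -4, 0, 0],
    [0, 0, -2, 0, 0],
    [0, 0, 0, 0, 0],
  ],
)

```text
t: 7.88
position: [0.6271, 0.0451, 0.0688]
ee_rot: [-1.571, -0.001, -0.089]
ft_force: [-0.6, -0.4, -1.0]
finger_gap: 0.0
```

drive_tool(
  rows=[
    [0, 0, -2, 0, 0],
    [0, 0, -2, 0, 0],
    [0, 0, 0, 0, 0],
  ],
)

```text
t: 8.25
position: [0.627, 0.0439, 0.0685]
ee_rot: [-1.568, -0.001, -0.087]
ft_force: [-0.0, 4.5, 0.7]
finger_gap: -0.0001
```

drive_tool(
  rows=[
    [0, 0, -3, 0, 0],
    [0, 0, -3, 0, 0],
    [0, 0, -3, 0, 0],
    [0, 0, -3, 0, 0],
    [0, 0, -3, 0, 0],
    [0, 0, -3, 0, 0],
    [0, 0, 0, 0, 0],
    [0, 0, 0, 0, 0],
  ],
)

```text
t: 9.25
position: [0.6304, 0.0278, 0.07]
ee_rot: [-1.565, -0.011, -0.086]
ft_force: [7.7, 8.4, 0.5]
finger_gap: 0.0001
```

```bash
python3 -c "
from h import *
st(); print(tob(env.get_obs()['position']))"
```

```text
{'t': 9.25, 'q': [-0.082, 0.796, -0.007, 1.71, 0.002, 0.624, 1.397], 'position': [0.63, 0.028, 0.07], 'ee_rot': [-1.565, -0.011, -0.086], 'ft_force': [7.715, 8.389, 0.528], 'finger_gap': 0.0}
[0.0541 0.0446]
```

drive_tool(
  rows=[
    [1, 0, -2, 0, 0],
    [1, 0, -2, 0, 0],
    [1, 0, -2, 0, 0],
    [0, 0, -1, 0, 0],
    [0, 0, 0, 0, 0],
    [0, 0, 0, 0, 0],
  ],
)

```text
t: 10.0
position: [0.6315, 0.0191, 0.0697]
ee_rot: [-1.567, -0.008, -0.087]
ft_force: [5.7, 5.8, 1.0]
finger_gap: 0.0002
```

```bash
python3 - <<'E'
from h import *
st(); print(tob(env.get_obs()['position'])); shot("wrist","wr3",(60,60,560,400),1.55)
E
```

```text
{'t': 10.0, 'q': [-0.069, 0.798, -0.007, 1.705, 0.004, 0.63, 1.407], 'position': [0.632, 0.019, 0.07], 'ee_rot': [-1.567, -0.008, -0.087], 'ft_force': [5.717, 5.755, 1.035], 'finger_gap': 0.0}
[0.0561 0.0361]
```

View pics/wr3.png

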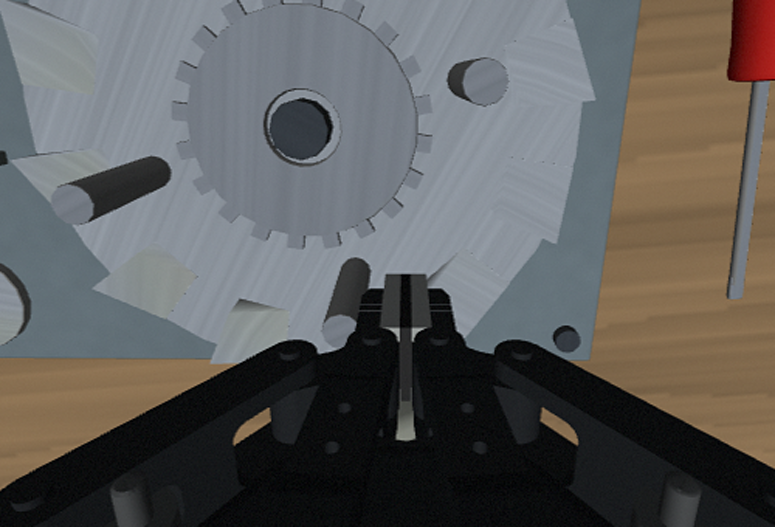

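In this view peg2's top is at (485,81), peg0's at (72,205) and peg1's at (341,329). The sprocket is lying flat. I'll back the finger off and compute the wheel angle.

```bash
python3 - <<'E'
from h import *
for n,k,uv in(("p2",135,(485,81)),("p0",-45,(72,205)),("p1",45,(341,329))):
    P=atz("wr3",(60+uv[0]/1.55-.3,60+uv[1]/1.55-.3),.089); b=tob(P); print(n,b,np.hypot(*b).round(4),round(np.arctan2(b[1],b[0])-np.radians(k),3))
E
```

```text
p2 [-0.0157  0.0562] 0.0584 -0.513
p0 [ 0.0171 -0.0547] 0.0573 -0.482
p1 [0.0553 0.0171] 0.0579 -0.486
```

drive_tool(
  rows=[
    [0, 0, 8, 0, 0],
    [0, 0, 10, 0, 0],
    [0, -40, 10, 0, 0],
    [0, -45, 0, 0, 0],
    [0, -45, 0, 0, 0],
    [0, -40, 0, 0, 0],
    [0, 0, 0, 0, 0],
  ],
)

```text
t: 10.92
position: [0.6316, 0.0443, 0.2417]
ee_rot: [-1.57, -0.006, -0.089]
ft_force: [1.3, -0.3, -1.1]
finger_gap: -0.0001
```

The wheel reads about -0.49 rad from the three pegs, inside the notch window of -0.544 to -0.414. Next I'll go outside the upright pawl arm.

drive_tool(
  rows=[
    [-10, 0, -42, 0, 0],
    [-10, 0, -42, 0, 0],
    [-10, 0, -42, 0, 0],
    [-10, 0, -42, 0, 0],
    [-7, 0, -42, 0, 0],
    [-7, 0, -43, 0, 0],
    [0, 0, 0, 0, 0],
    [0, 0, 0, 0, 0],
  ],
)

```text
t: 11.92
position: [0.5531, -0.202, 0.2372]
ee_rot: [-1.57, 0.002, -0.089]
ft_force: [1.4, -0.6, -0.1]
finger_gap: 0.0
```

```bash
python3 - <<'E'
from h import *
st(); print(tob(env.get_obs()['position']))
E
```

```text
{'t': 11.925, 'q': [0.296, 0.533, 0.011, 1.685, -0.008, 0.925, 1.792], 'position': [0.553, -0.202, 0.237], 'ee_rot': [-1.57, 0.002, -0.089], 'ft_force': [1.43, -0.578, -0.134], 'finger_gap': 0.0}
[-0.0023 -0.1912]
```

drive_tool(
  rows=[
    [2, 31, 0, 0, 0],
    [0, 31, 0, 0, 0],
    [0, 31, 0, 0, 0],
    [0, 31, 0, 0, 0],
    [0, 0, 0, 0, 0],
    [0, 0, 7, 0, 0],
    [0, 0, 7, 0, 0],
    [0, 0, 7, 0, 0],
    [0, 0, 7, 0, 0],
    [0, 0, 6, 0, 0],
    [0, 0, 6, 0, 0],
    [0, 0, 6, 0, 0],
    [0, 0, 6, 0, 0],
    [0, 0, 6, 0, 0],
    [0, 0, 5, 0, 0],
    [0, 0, 0, 0, 0],
    [0, 0, 0, 0, 0],
  ],
)

```text
t: 14.05
position: [0.5613, -0.1406, 0.1143]
ee_rot: [-1.571, 0.0, -0.089]
ft_force: [0.5, -0.6, 0.1]
finger_gap: -0.0001
```

```bash
python3 - <<'E'
from h import *
st(); print(tob(env.get_obs()['position']))
E
```

```text
{'t': 14.05, 'q': [0.186, 0.679, 0.016, 1.827, -0.017, 0.636, 1.695], 'position': [0.561, -0.141, 0.114], 'ee_rot': [-1.571, 0.0, -0.089], 'ft_force': [0.466, -0.573, 0.143], 'finger_gap': -0.0}
[ 0.0003 -0.1293]
```

drive_tool(
  rows=[
    [0, 0, 4, 0, 0],
    [0, 0, 0, 0, 0],
    [0, -20, 0, 0, 0],
    [0, -35, 0, 0, 0],
    [0, -35, 0, 0, 0],
    [0, -35, 0, 0, 0],
    [0, 0, 0, 0, 0],
  ],
)

```text
t: 14.92
position: [0.5635, -0.1369, 0.2422]
ee_rot: [-1.571, -0.006, -0.089]
ft_force: [0.0, 0.9, -1.2]
finger_gap: -0.0002
```

```bash
python3 - <<'E'
from h import *
st(); shot("wrist","wr4",(270,100,540,280),2.9); shot("scene","sc4",(220,160,380,290),5)
E
```

```text
{'t': 14.925, 'q': [0.173, 0.511, 0.026, 1.713, -0.016, 0.912, 1.687], 'position': [0.563, -0.137, 0.242], 'ee_rot': [-1.571, -0.006, -0.089], 'ft_force': [0.045, 0.938, -1.243], 'finger_gap': -0.0}
```

View pics/wr4.png

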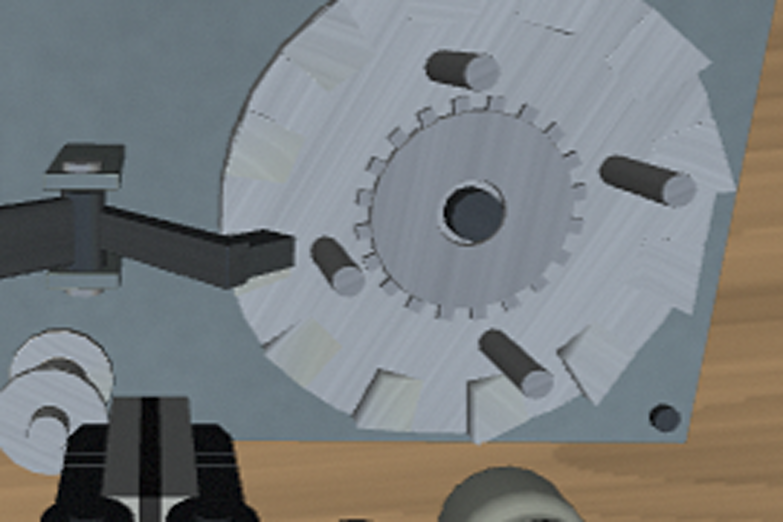

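The arm tilts at roughly 0.8 rad, with the nose near (290,250) and the tab outward on the left. The finger probably dragged the pawl up as it lifted, and it may still be swinging. I'll wait a second and look again.

drive_tool(
  rows=[
    [0, 0, 0, 0, 0],
    [0, 0, 0, 0, 0],
    [0, 0, 0, 0, 0],
    [0, 0, 0, 0, 0],
    [0, 0, 0, 0, 0],
    [0, 0, 0, 0, 0],
    [0, 0, 0, 0, 0],
    [0, 0, 0, 0, 0],
  ],
)

```text
t: 16.02
position: [0.5616, -0.1365, 0.2393]
ee_rot: [-1.571, 0.0, -0.089]
ft_force: [-0.3, 0.2, 0.4]
finger_gap: 0.0
```

```bash
python3 - <<'E'
from h import *
shot("wrist","wr5",(200,60,540,300),2.2)
E
```

```text
(no output)
```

View pics/wr5.png

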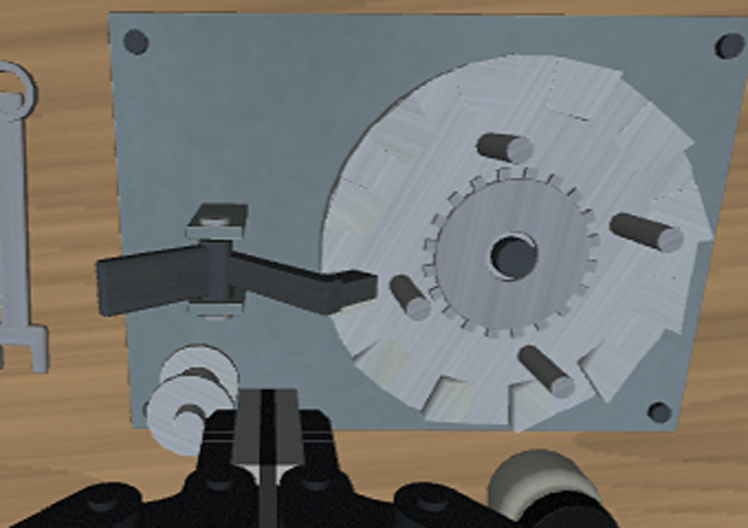

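The pawl has come to rest near its balance point: nose at (375,288), tab end at (100,287), unchanged from before. Pressing straight down on the arm from above with the finger's front edge should tip it over well below 0.88.

drive_tool(
  rows=[
    [0, 40, 0, 0, 0],
    [0, 40, 0, 0, 0],
    [0, 8, 0, 0, 0],
    [0, 8, 0, 0, 0],
    [0, 8, 0, 0, 0],
    [0, 8, 0, 0, 0],
    [0, 8, 0, 0, 0],
    [0, 8, 0, 0, 0],
    [0, 7, 0, 0, 0],
    [0, 6, 0, 0, 0],
    [0, 0, 0, 0, 0],
    [0, 0, 0, 0, 0],
  ],
)

```text
t: 17.58
position: [0.5618, -0.1365, 0.0984]
ee_rot: [-1.571, -0.0, -0.089]
ft_force: [-0.2, -0.4, -0.0]
finger_gap: 0.0001
```

drive_tool(
  rows=[
    [0, 0, 0, 0, 0],
    [0, -10, 0, 0, 0],
    [0, -30, 0, 0, 0],
    [0, -35, 0, 0, 0],
    [0, -35, 0, 0, 0],
    [0, -30, 0, 0, 0],
    [0, 0, 0, 0, 0],
    [0, 0, 0, 0, 0],
  ],
)

```text
t: 18.58
position: [0.5612, -0.1364, 0.2383]
ee_rot: [-1.571, 0.0, -0.089]
ft_force: [-0.1, 0.1, -0.9]
finger_gap: 0.0003
```

```bash
python3 - <<'E'
from h import *
shot("wrist","wr6",(200,60,540,300),2.2)
E
```

```text
(no output)
```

View pics/wr6.png

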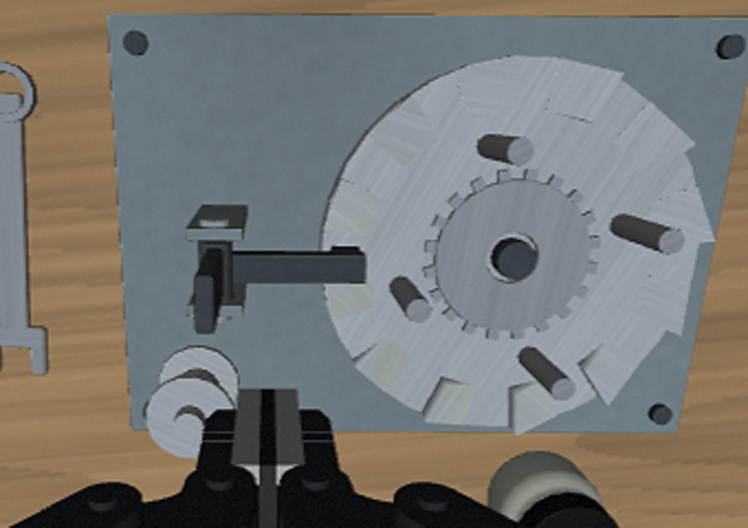

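The pawl is down, with the arm tip at (365,251)-(365,283) and the tab's top end at (195-213,332). I'll check the pawl and wheel angles numerically.

```bash
python3 - <<'E'
from h import *
from scipy.optimize import least_squares
z=lambda u,v:(200+u/2.2-.3,60+v/2.2-.3)
for n,k,uv in(("p3",-135,(519,150)),("p2",135,(671,240)),("p0",-45,(418,307)),("p1",45,(563,388))):
    b=tob(atz("wr6",z(*uv),.089)); print(n,b,np.hypot(*b).round(4),round((np.arctan2(b[1],b[0])-np.radians(k)+3.14159)%6.28319-3.14159,3))
for ph in(0,.05,.1,.2):
    c,s=np.cos(ph),np.sin(ph); R=lambda y,zz:(-.15+c*y-s*zz,.078+s*y+c*zz)
    P=[W(-.007,*R(.071,-.001)),W(.007,*R(.071,-.001)),W(.012,*R(-.004,.06)),W(.012,*R(.004,.06))]
    print(ph,((proj("wr6",P)-[200-.3,60-.3])*2.2).round(0).tolist())
E
```

```text
p3 [-0.0556 -0.0166] 0.058 -0.495
p2 [-0.0163  0.0556] 0.0579 -0.5
p0 [ 0.015  -0.0555] 0.0575 -0.521
p1 [0.0554 0.0164] 0.0578 -0.498
0 [[365.0, 255.0], [364.0, 284.0], [192.0, 336.0], [213.0, 336.0]]
0.05 [[366.0, 256.0], [365.0, 286.0], [185.0, 336.0], [205.0, 336.0]]
0.1 [[367.0, 258.0], [366.0, 287.0], [177.0, 335.0], [197.0, 336.0]]
0.2 [[367.0, 261.0], [366.0, 291.0], [163.0, 334.0], [182.0, 336.0]]
```

```bash
python3 -c "
from h import *
st(); print(close_job())"
```

```text
{'t': 18.625, 'q': [0.173, 0.516, 0.026, 1.718, -0.016, 0.91, 1.687], 'position': [0.561, -0.136, 0.238], 'ee_rot': [-1.571, 0.001, -0.089], 'ft_force': [-0.958, 0.29, 0.226], 'finger_gap': 0.0}
the job is handed in; nothing more can be done
None
```

The turntable is back one notch, the pawl is down in the next gap, and the job was handed in at 18.6 s. With the fingers shut, I tipped the pawl back until it rested by itself. I then pushed peg1 clockwise and tipped the pawl over again.

- **Wheel:** the four pegs read -0.495 to -0.521 rad in the last picture, inside the -0.544 to -0.414 window I worked out for the next gap.
- **Pawl:** its picture position matches 0 rad, fully down.
- **Sprocket and bench:** the sprocket is still lying on the turntable. The hub, jar and spanner, where in view, look undisturbed. I did not take a final picture of the screwdriver, bottle or mug, but the arm passed well above them.
- **Robot:** the fingers were clear, about 0.24 m above the bench, and touching nothing at hand-in.

My first try at tipping the pawl over failed. It stayed balanced at about 0.85 rad, so I pressed down on the arm from above and it dropped in. Finger contact forces in the readings stayed below about 12 N.

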